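Take the dirty filters out of a locked dust extractor and lean them up to drain

ROBOT

A 6-joint arm with a two-finger parallel gripper is mounted at the origin on the work surface. World frame = base frame: x ahead of the robot, y to its left, z up, the work surface at z = 0. Lengths are in m, angles in rad, forces in N, time in s.
With the tool pointing down it reaches from about 0.3 to 0.95 m from the base axis. Payload 3.1 kg.
Tool frame: the origin (TCP) lies midway between the tips of the shut fingers; the grasp point (between the pads) lies behind it (robot.grip_depth is the z of the grasp point in the tool frame, in m); z points along the fingers, y is the line along which they close (so a half turn about z gives the same grasp; the last joint's range is limited). The gripper opens to 85 mm and grips with 20 to 120 N. Pads are 22 mm wide; open, the fingers measure 114 mm over their backs; the gripper's body (76 mm by 85 mm) begins 54 mm behind the grasp point. The pads swing forward as they close: fully open they stand 13 mm farther back than shut.
Start: joints at [-1.287, 0.308, 1.634, -0, 1.2, -0.07], TCP at [0.217, -0.586, 0.231] pointing down, gripper open.
Joint ranges: [-3.06, 3.06], [-0.79, 1.96], [0.05, 2.63], [-1.19, 4.34], [0.05, 2.64], [-2.94, 2.94]. Speed limits (rad/s): [2.79, 2.79, 3.14, 3.14, 3.14, 3.14].

INTERFACE

Orientations are given as a unit quaternion [x, y, z, w].
In Python, from workcell import robot gives the robot as it stands.
- The arm moves only by the shell command python3 -m crank 'ROWS' [OPENING] [FORCE]. ROWS is JSON, a list of rows, each a list of 4 numbers: the shift along the world's x, y, z in m, then the turn about the world's z in rad. A call has 1 to 20 rows; each row shifts and turns the commanded pose from where the row before left it; what a row does not reach is not made up. A row lasts 1/10 s, in which the tool goes at most 50 mm and 8.59 degrees, less where a joint would pass 70% of its speed; a pose out of reach is approached as far as the arm can. A call with a gripper value outside its range is refused whole. OPENING is the opening in per cent of the stroke, from 0 (shut) to 100 (fully open), set as the call begins (- or left out, the last holds). The fingers move at their own pace and stop on an object; FORCE is the grip in N (left out, the last holds). Time passes only in rows, so rows that do not move let the fingers close. It gives the time, the measured TCP pose, the force, the opening and the grip force at its end, in the units of the state.
- robot.sense(): the state, without advancing time (a new reading comes with each control period).
- robot.read_camera(name): name is "scene" or "top"; returns a dict with "image" (400x640x3 uint8, red, green, blue), "fx", "fy", "cx", "cy" (pixels), "distortion" ([k1, k2, p1, p2, k3] as OpenCV has them; the pictures are not rectified), "camera_from_world" (4x4, takes a point from world to camera coordinates). Camera axes: x right, y up, looking along -z (the intrinsics and any distortion apply to the point x, -y, -z); pixel columns grow to the right and rows downward; lengths in m; the calibration is good to about 2 mm. A picture is of the moment at which its call begins. There is no depth.
- robot.close_job(): hands the job in; it is judged then, once.
The state is a dict: "time_s": time; "qpos": joint angles; "joint_velocities": joint speeds; "tau": joint torques, N m; "ee_pos": TCP position; "tool_rot": TCP orientation; "force": force on the tool from outside, world axes, zero at the start; "torque": the same for the moment, N m; "gripper_width": opening from 0.0 (shut) to 1.0 (fully open); "finger_force": force on a finger pad.
Only numpy, scipy, OpenCV 4.12 (cv2) and the standard library are available. Lean on these libraries where they do the work, as an engineer would, in place of code of your own. Each camera call takes 0.05 s, during which the arm holds its last target. There are 200 camera calls.

TASK

The bench dust extractor is due for a filter clean: turn the key in its latch a quarter turn, swing the access panel fully back, and take out every filter cassette that is in there. Stand them side by side in the drip tray, each on its bottom edge with its pull tab up, leaning back with its own weight against the blue rail. Then shut the panel, lock it again with the key, and leave the other things on the bench where they are.

Things in the scene. Friction and masses are not known exactly. Their poses are not given: they have to be found in the camera images.
- extractor: Dust extractor, fixed: red filter chamber 200 (x) x 170 (y) mm, rim 156 mm high, grey blower 125 mm high (cap 153) on its +y side. Origin on the bench under the red chamber's centre, z up. Inside: floor at 12 mm; cassette slots at x = -52, 0, +52 mm, y = 0, 25 mm wide, between black guide ribs 82 mm high; cassettes stand there with their faces towards +x and -x.
- panel (a joint): Hinge of the white access panel on top of the red chamber (204 x 176 x 6 mm, 0.45 kg). 0 = shut; grows as it swings up about the chamber's +y top edge; 1.57 = upright; stop at 1.85 rad. The stiff hinge holds the panel where it is left (4 to 8 N at the handle). While locked, a cam under a lip holds it shut.
- panel_hinge (a point): Point on the panel's hinge line, midway along the chamber's +y top edge, 156.5 mm above the bench. The hinge line runs along the extractor's x.
- panel_handle (a point): Middle of the panel's black handle: round bar 12 mm thick, 90 mm long, parallel to the hinge line, its axis 45 mm off the panel's outer face, near the free (-y) edge. Panel shut: 45 mm to +x of the chamber's centre, 155 mm to -y of the hinge line and 51 mm above it.
- key (a joint): Turn of the key in the quarter-turn cam latch. 0 = locked; 1.571 rad (anticlockwise seen from above the panel) = unlocked; a stop at each end. The cam clears its lip beyond about 1.0 rad. It stays where it is left and turns with about 0.06 N m. The key can be locked only with the panel shut.
- key_grip (a point): Centre of the key's red T grip (the key stays in the lock, on the panel's outer face): 36 mm long (its own y), 12 mm thick, 15 mm tall, centre 34 mm above the panel's face. Its 36 mm lie along the extractor's y when locked, along x when unlocked. Panel shut: 60 mm to -x and 57 mm to -y of the chamber's centre.
- rack: Steel drip tray, fixed: 120 (x) by 430 (y) mm, base 4 mm thick, lip 11 mm high (inner half widths 56 and 211 mm). Origin on the bench under its centre. Over it run along y the blue rail (x = +40 mm) and, as a front guard, a thin steel bar 10 mm thick (axis x = -50, z = 70 mm). Cassettes stand between the two and lean towards +x. Room for three side by side (such as y = -135, 0, +135 mm).
- rail: The blue leaning rail of the tray: a round bar 12 mm thick and 418 mm long along the tray's y, its axis 85 mm above the bench and 40 mm to +x of the tray's centre, on a post at either end. Origin at its middle.
- spray_can: Bystander: blue spray can, 60 mm across, 170 mm tall, standing beyond the tray. Origin under its centre.
- oil_bottle: Bystander: yellow oil bottle, 76 mm across, 200 mm tall, standing beyond the tray. Origin under its centre.
- spanner: Bystander: spanner, 190 mm long, lying in front of the robot.
- screwdriver: Bystander: red screwdriver, 200 mm long, lying in front of the robot.
- bolt_pot: Bystander: dark steel cup for bolts, 70 mm across at the rim, 60 mm tall, standing in front of the robot. Origin under its centre.
- filter1_center (a point): Centre of the frame of filter cassette 1: flat black frame with grey pleated paper on both faces, 20 mm thick (its x), 120 wide (its y), 105 tall (its z; bottom edge 52.5 mm from this point), 0.22 to 0.37 kg, orange pull tab on the middle of its top edge. At the start two or three cassettes stand in the slots, one to a slot, tab up.
- filter1_tab (a point): Centre of the orange pull tab of cassette 1: a flat upright block 14 mm thick (its x), 40 mm wide (its y), 32 mm tall (its z), its centre 16 mm above the top edge of the frame and 68.5 mm from the frame's centre. A firm pinch (40 N or more) across its 40 mm width or its thickness carries the cassette.
- filter2_center (a point): Centre of the frame of filter cassette 2, like cassette 1.
- filter2_tab (a point): Centre of the orange pull tab of cassette 2, like cassette 1.
- filter3_center (a point): Centre of the frame of filter cassette 3, like cassette 1.
- filter3_tab (a point): Centre of the orange pull tab of cassette 3, like cassette 1.

How it is judged:
By the outcome, as a careful person would: the job done as asked, in the order asked, and still so for the second after the job is handed in, with the robot touching nothing.
Of filter1, filter2, filter3 only 2 to 3 are there at a start; the rules pass over those that are not, and their reading is None.
At some moment in a run one of filter1, filter2, filter3 may be knocked a few centimetres aside while the robot is not near it.
Once in a run the grip may slacken for a moment while it holds something.
It also fails if it takes over 210 s, if anything falls off the work surface, if the arm or the gripper's body presses on something with over 40 N, if the wrist force passes 120 N, or if a joint passes its speed limit or range.

## Working session

There is one attempt and no reset: what is moved stays moved. The work goes in short steps, Python scripts to look and compute and a shell command to move; the robot and the scene stay as the last step left them, time stands still between calls to the robot, and variables do not carry over. Pictures are saved under pics/ and viewed, at most 14 in all, crops included, and the job is handed in when it is done.

```bash
ls; mkdir -p pics; cat > h.py <<'E'
import numpy as np,cv2
from workcell import robot
def cam(n):
    return robot.read_camera(n)
def save(c,name,crop=None,s=1):
    im=c["image"][:,:,::-1]
    if crop: im=im[crop[1]:crop[3],crop[0]:crop[2]]
    cv2.imwrite("pics/"+name,cv2.resize(im,None,fx=s,fy=s))
def ray(c,u,v):
    K=np.array([[c["fx"],0,c["cx"]],[0,c["fy"],c["cy"]],[0,0,1.]])
    p=cv2.undistortPoints(np.array([[[u,v]]],float),K,np.array(c["distortion"],float))[0,0]
    T=np.array(c["camera_from_world"]);R=T[:3,:3]
    return -R.T@T[:3,3], R.T@np.array([p[0],-p[1],-1.])
def onz(c,u,v,z):
    o,d=ray(c,u,v); return o+d*(z-o[2])/d[2]
def proj(c,P):
    K=np.array([[c["fx"],0,c["cx"]],[0,c["fy"],c["cy"]],[0,0,1.]])
    T=np.array(c["camera_from_world"]);q=T[:3,:3]@np.array(P,float)+T[:3,3]
    q=q*[1,-1,-1]
    return cv2.projectPoints(q.reshape(1,1,3),np.zeros(3),np.zeros(3),K,np.array(c["distortion"],float))[0].ravel()
def mask(c,lo,hi):
    h=cv2.cvtColor(c["image"],cv2.COLOR_RGB2HSV)
    return cv2.inRange(h,np.array(lo),np.array(hi))
def blobs(m,amin=30):
    n,l,s,ce=cv2.connectedComponentsWithStats(m)
    return [(ce[i].round(1),s[i].tolist()) for i in range(1,n) if s[i][4]>=amin]
E
python3 - <<'E'
from h import *
print(robot.grip_depth)
for n in("scene","top"):
    c=cam(n);save(c,n+"0.png")
    o,d=ray(c,320,200);print(n,o,d,c["fx"])
E
```

```text
pics
-0.0187
scene [ 1.09043304 -0.13167073  0.74488386] [-0.65706656  0.2273491  -0.71884022] 362.1600395091002
top [0.42491896 0.03873178 1.62068867] [ 6.37980826e-02  7.18927151e-04 -9.97969075e-01] 502.4340001925475
```

View pics/scene0.png

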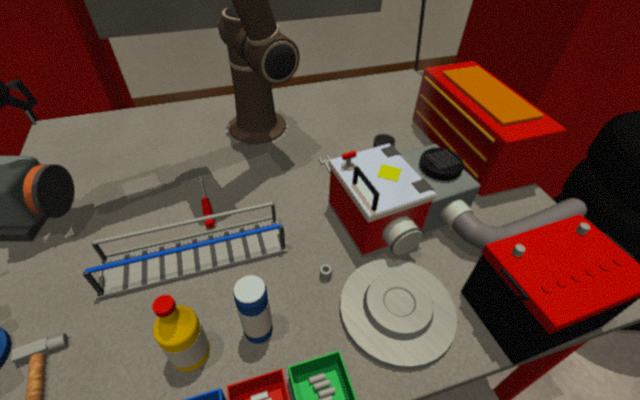

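View pics/top0.png

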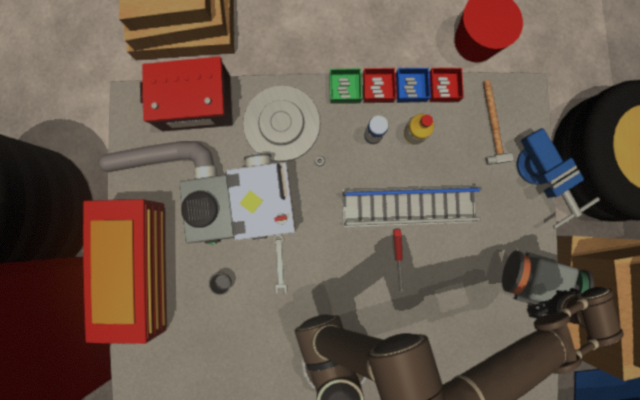

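The scene view shows the extractor with its white panel around (380,180), key at (349,156) and handle at (366,185). The top view shows the panel at (262,201), key at (281,217), and the blue rail from (345,191) to (480,188).

```bash
cat > m.py <<'E'
from h import *
c=cam("top");s=cam("scene")
save(c,"crop1.png",(160,140,320,260),5)
m=mask(c,(0,0,165),(180,60,255));m[:, :215]=0;m[:,305:]=0;m[:155]=0;m[250:]=0
cs=max(cv2.findContours(m,0,1)[0],key=cv2.contourArea);r=cv2.minAreaRect(cs);b=cv2.boxPoints(r)
print(r);P=[onz(c,*p,0.1625)[:2].round(4) for p in b];print(P)
# rail
m=mask(c,(105,120,60),(130,255,255));m[:183]=0;m[198:]=0;m[:,:335]=0;m[:,490:]=0
pts=np.argwhere(m)[:,::-1].astype(float)
q=[onz(c,pts[pts[:,0]<pts[:,0].min()+6][:,0].min(),pts[pts[:,0]<pts[:,0].min()+6][:,1].mean(),.091),onz(c,pts[:,0].max(),pts[pts[:,0]>pts[:,0].max()-6][:,1].mean(),.091)]
print("rail",np.round(q,4))
def key():
    out=[]
    for cc,box in((c,(265,205,295,230)),(s,(335,145,362,168))):
        m=mask(cc,(0,140,90),(8,255,255))|mask(cc,(172,140,90),(180,255,255))
        z=np.zeros_like(m);z[box[1]:box[3],box[0]:box[2]]=m[box[1]:box[3],box[0]:box[2]]
        y,x=np.nonzero(z);out.append((x.mean(),y.mean(),len(x)))
    return out
k=key();print(k,onz(c,*k[0][:2],.2))
(o1,d1),(o2,d2)=ray(c,*k[0][:2]),ray(s,*k[1][:2])
t=np.linalg.lstsq(np.c_[d1,-d2],o2-o1,rcond=None)[0];print(o1+d1*t[0],o2+d2*t[1])
E
python3 m.py
```

```text
((259.7344055175781, 200.5665283203125), (69.26448822021484, 58.706851959228516), 82.64761352539062)
[array([0.6123, 0.3135]), array([0.6304, 0.1416]), array([0.4292, 0.1192]), array([0.4106, 0.2894])]
rail [[ 0.5409 -0.04    0.091 ]
 [ 0.5461 -0.4512  0.091 ]]
[(np.float64(280.5), np.float64(217.78571428571428), 28), (np.float64(348.6515151515151), np.float64(154.12121212121212), 66)] [0.46766359 0.15260321 0.2       ]
[0.46763064 0.15251541 0.20109535] [0.46754821 0.15229622 0.2010753 ]
```

View pics/crop1.png

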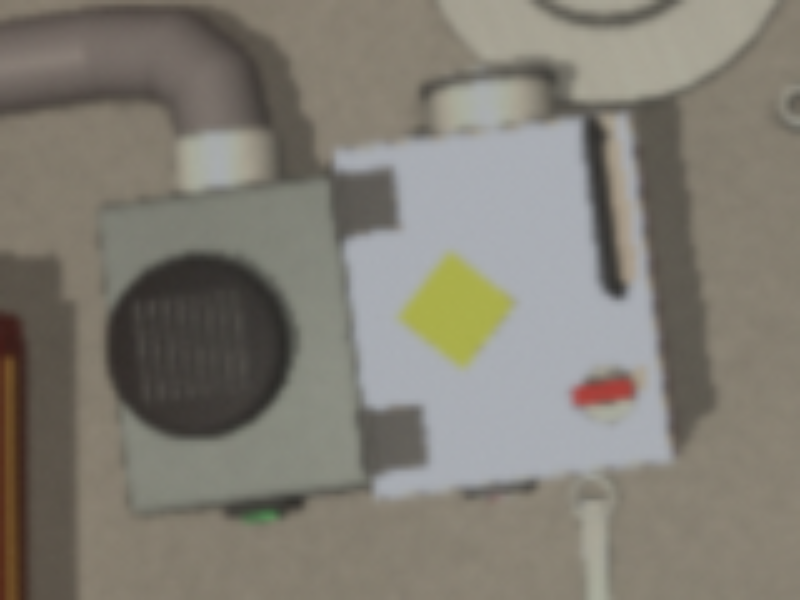

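```bash
cat > st.py <<'E'
from h import *
from scipy.spatial.transform import Rotation as R
s=robot.sense();r=R.from_quat(s["tool_rot"]).as_matrix()
print(round(s["time_s"],2),"tcp",np.round(s["ee_pos"],4),"yaw_y",round(np.arctan2(r[1,1],r[0,1]),4),"z",r[:,2].round(3),"q",np.round(s["qpos"],2),"F",np.round(s["force"],1),"w",round(s["gripper_width"],3),"ff",s["finger_force"])
E
python3 st.py
python3 - <<'E'
from h import *
c=robot.read_camera("top")
for p in((280.5,161),(285,199),(281.5,181)): print(onz(c,*p,.2135))
Rz=lambda a:np.array([[np.cos(a),-np.sin(a)],[np.sin(a),np.cos(a)]])
C=np.array([.5206,.2165]);
for a in (.112,):
    for n,p in dict(hand=(.045,-.07),key=(-.06,-.057),hinge=(0,.085),s1=(-.052,0),s3=(.052,0)).items(): print(n,C+Rz(a)@p)
E
```

```text
0.2 tcp [ 0.2164 -0.5858  0.2305] yaw_y -1.217 z [-0.     0.001 -1.   ] q [-1.29  0.31  1.63  0.    1.2  -0.07] F [-0.5 -0.3  0.5] w 1.0 ff 0.0
[0.62763906 0.14902709 0.2135    ]
[0.51976662 0.13798629 0.2135    ]
[0.57077762 0.14703598 0.2135    ]
hand [0.57314167 0.15196805]
key [0.46734659 0.15315117]
hinge [0.51109989 0.30096744]
s1 [0.4689258  0.21068817]
s3 [0.5722742  0.22231183]
```

```bash
python3 -m crank '[[0.0125,0.037,0.0035,0.066],[0.0125,0.037,0.0035,0.066],[0.0125,0.037,0.0035,0.066],[0.0125,0.037,0.0035,0.066],[0.0125,0.037,0.0035,0.066],[0.0125,0.037,0.0035,0.067],[0.0125,0.037,0.0035,0.067],[0.0125,0.037,0.0035,0.067],[0.0125,0.037,0.0035,0.067],[0.0125,0.037,0.0035,0.067],[0.0125,0.037,0.0035,0.067],[0.0125,0.037,0.0035,0.067],[0.0125,0.037,0.0035,0.067],[0.0125,0.037,0.0035,0.066],[0.0125,0.037,0.0035,0.066],[0.0125,0.037,0.0035,0.066],[0.0125,0.037,0.0035,0.066],[0.0125,0.037,0.0035,0.066],[0.0125,0.037,0.0035,0.066],[0.0125,0.037,0.0035,0.066]]' 60 60
python3 -m crank '[[0,0,0,0],[0,0,0,0],[0,0,0,0],[0,0,0,0]]'
python3 st.py
```

```text
time_s: 2.25
ee_pos: [0.4667, 0.1554, 0.3015]
tool_rot: [0.666, 0.746, 0.0, 0.0]
force: [0.6, -0.5, -0.4]
gripper_width: 0.601
finger_force: 0.0
time_s: 2.65
ee_pos: [0.4661, 0.1525, 0.301]
tool_rot: [0.667, 0.745, -0.0, -0.0]
force: [0.3, 0.5, -1.0]
gripper_width: 0.597
finger_force: 0.0
2.65 tcp [0.4661 0.1525 0.301 ] yaw_y 0.1092 z [-0.001 -0.    -1.   ] q [ 0.23 -0.02  1.86 -0.    1.3   0.12] F [ 0.3  0.5 -1. ] w 0.597 ff 0.0
```

```bash
python3 -m crank '[[0.001,0,-0.03,0],[0,0,-0.03,0],[0,0,-0.03,0],[0,0,-0.02,0],[0,0,-0.011,0],[0,0,0,0],[0,0,0,0]]' 45 >/dev/null
python3 st.py
python3 - <<'E'
from h import *
c=cam("scene");save(c,"key1.png",(290,90,470,230),4)
E
```

```text
3.35 tcp [0.4682 0.1534 0.1811] yaw_y 0.1101 z [ 0.001  0.    -1.   ] q [ 0.23  0.11  1.98 -0.    1.05  0.12] F [-0.1 -0.2  0. ] w 0.45 ff 0.0
```

View pics/key1.png

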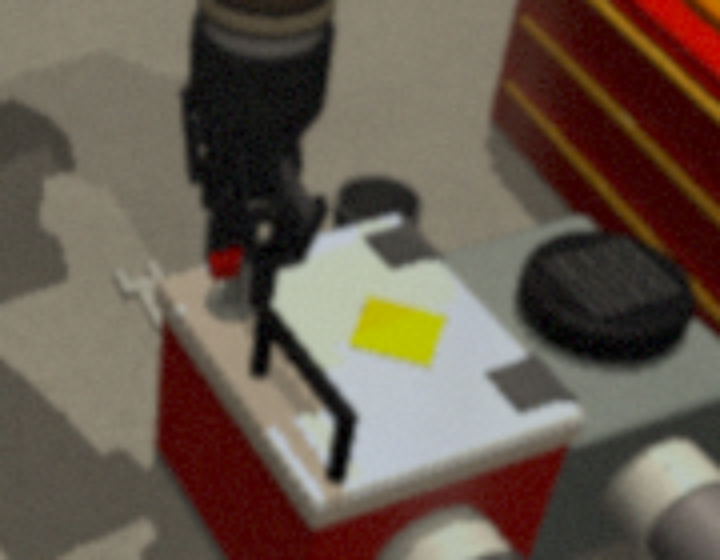

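The fingers straddle the red grip (225,262 in the crop); close and turn.

```bash
python3 -m crank '[[0,0,0,0],[0,0,0,0],[0,0,0,0],[0,0,0,0],[0,0,0,0],[0,0,0,0],[0,0,0,0],[0,0,0,0]]' 0 50 | tail -3
python3 st.py
python3 -m crank '[[0,0,0,0.1],[0,0,0,0.1],[0,0,0,0.1],[0,0,0,0.1],[0,0,0,0.1],[0,0,0,0.1],[0,0,0,0.1],[0,0,0,0.1],[0,0,0,0.1],[0,0,0,0.1],[0,0,0,0.1],[0,0,0,0.1],[0,0,0,0.1],[0,0,0,0.1],[0,0,0,0.1],[0,0,0,0.08],[0,0,0,0],[0,0,0,0],[0,0,0,0]]' >/dev/null
python3 st.py
```

```text
force: [-6.2, -0.5, 7.3]
gripper_width: 0.133
finger_force: 50.0
4.2 tcp [0.466  0.1537 0.1816] yaw_y 0.1113 z [-0.004 -0.    -1.   ] q [0.23 0.11 1.99 0.   1.05 0.12] F [-6.2 -0.5  7.3] w 0.133 ff 50.03666245378554
6.1 tcp [0.4651 0.1527 0.1816] yaw_y 1.6906 z [-0.006 -0.002 -1.   ] q [ 0.23  0.11  1.99 -0.    1.05 -1.46] F [-8.8 -3.6  9.3] w 0.127 ff 54.12656874395907
```

```bash
python3 -m crank '[[0,0,0,0],[0,0,0,0],[0,0,0,0],[0,0,0,0],[0,0,0.03,0],[0,0,0.04,0],[0,0,0.03,0],[0,0,0,0],[0,0,0,0]]' 60 60 >/dev/null
python3 st.py
python3 - <<'E'
from h import *
s=cam("scene");c=cam("top")
print(onz(s,367.5,181.9,.2075))
for x in(.565,.5713): print(proj(s,(x,.152,.2075)),proj(c,(x,.152,.2075)))
m=mask(s,(0,0,0),(180,255,60));z=np.zeros_like(m);z[165:200,352:385]=m[165:200,352:385];y,x=np.nonzero(z);print(x.min(),x.max(),y.min(),y.max())
save(s,"sk2.png",(320,130,420,230),4);save(c,"tk2.png",(230,150,310,250),4)
a=cv2.imread("pics/sk2.png");b=cv2.imread("pics/tk2.png");cv2.imwrite("pics/k2.png",np.hstack([a,b]))
E
```

```text
7.0 tcp [0.468  0.1539 0.281 ] yaw_y 1.6911 z [ 0.002  0.    -1.   ] q [ 0.23  0.    1.88  0.    1.25 -1.46] F [-0.5 -0.4 -0.8] w 0.601 ff 0.0
[0.5762398  0.15416353 0.2075    ]
[364.5863375 178.72803  ] [279.9458454  183.28669512]
[365.69963457 180.60527913] [279.91227107 181.07004998]
353 378 167 199
```

View pics/k2.png

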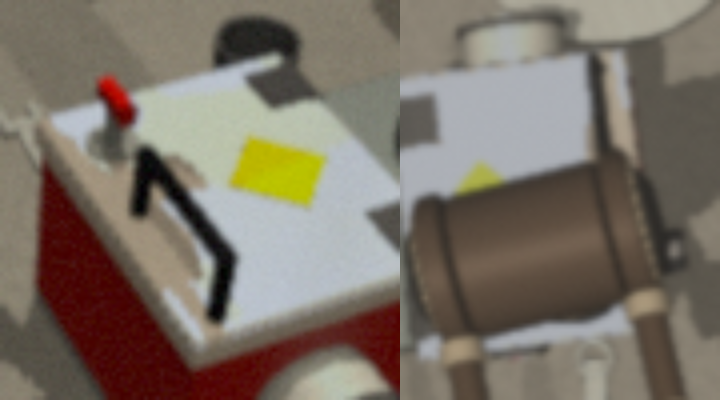

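The key now lies along x (red at 117,98 in the crop), and the handle bar runs from (147,152) to (232,255). Next I grasp the handle.

```bash
python3 -m crank '[[0.035,0,0,0],[0.035,0,0,0],[0.035,0,0,0],[0,-0.001,-0.03,0],[0,0,-0.03,0],[0,0,-0.02,0],[0,0,-0.01,0],[0,0,0,0],[0,0,0,0]]' 60 >/dev/null
python3 st.py
python3 -m crank '[[0,0,0,0],[0,0,0,0],[0,0,0,0],[0,0,0,0],[0,0,0,0],[0,0,0,0],[0,0,0,0],[0,0,0,0]]' 0 40 | tail -3
python3 st.py
```

```text
8.0 tcp [0.5727 0.1528 0.1904] yaw_y 1.691 z [-0.  0. -1.] q [ 0.19  0.29  1.75  0.    1.11 -1.5 ] F [0.  0.8 1.4] w 0.598 ff 0.0
force: [-0.3, -5.8, 4.1]
gripper_width: 0.125
finger_force: 39.1
8.8 tcp [0.5736 0.1513 0.1918] yaw_y 1.6909 z [ 0.003 -0.002 -1.   ] q [ 0.19  0.29  1.75 -0.    1.11 -1.5 ] F [-0.3 -5.8  4.1] w 0.125 ff 39.05961871147156
```

```bash
python3 - <<'E'
import numpy as np
t=np.linspace(0,1.86,20)
y=-.155*np.cos(t)+.051*np.sin(t);z=.155*np.sin(t)+.051*np.cos(t)
for a,b in zip(np.diff(y),np.diff(z)): print(f"[{-.1118*a:.4f},{.9937*a:.4f},{b:.4f},0]",end=",")
E
```

```text
[-0.0006,0.0057,0.0149,0],[-0.0008,0.0071,0.0143,0],[-0.0010,0.0085,0.0135,0],[-0.0011,0.0097,0.0126,0],[-0.0012,0.0109,0.0116,0],[-0.0013,0.0120,0.0105,0],[-0.0015,0.0129,0.0092,0],[-0.0016,0.0138,0.0079,0],[-0.0016,0.0145,0.0065,0],[-0.0017,0.0150,0.0051,0],[-0.0017,0.0155,0.0036,0],[-0.0018,0.0157,0.0020,0],[-0.0018,0.0159,0.0005,0],[-0.0018,0.0158,-0.0011,0],[-0.0018,0.0156,-0.0026,0],[-0.0017,0.0153,-0.0042,0],[-0.0017,0.0148,-0.0057,0],[-0.0016,0.0142,-0.0071,0],[-0.0015,0.0135,-0.0085,0],
```

```bash
python3 -m crank '[[-0.0006,0.0057,0.0149,0],[-0.0008,0.0071,0.0143,0],[-0.001,0.0085,0.0135,0],[-0.0011,0.0097,0.0126,0],[0,0,0,0]]' | egrep 'pos|force|wid'
python3 -m crank '[[-0.0012,0.0109,0.0116,0],[-0.0013,0.012,0.0105,0],[-0.0015,0.0129,0.0092,0],[-0.0016,0.0138,0.0079,0],[-0.0016,0.0145,0.0065,0],[0,0,0,0]]'  | egrep 'pos|force|wid'
python3 -m crank '[[-0.0017,0.015,0.0051,0],[-0.0017,0.0155,0.0036,0],[-0.0018,0.0157,0.002,0],[-0.0018,0.0159,0.0005,0],[-0.0018,0.0158,-0.0011,0],[0,0,0,0]]'  | egrep 'pos|force|wid'
python3 st.py
python3 - <<'E'
from h import *
c=cam("scene");save(c,"op1.png",(270,60,520,260),3)
E
```

```text
ee_pos: [0.5703, 0.1814, 0.2479]
force: [-0.0, -8.0, 5.4]
gripper_width: 0.122
finger_force: 39.8
ee_pos: [0.5634, 0.2456, 0.297]
force: [-3.7, -9.5, 17.0]
gripper_width: 0.116
finger_force: 40.2
ee_pos: [0.5545, 0.3276, 0.3041]
force: [1.8, 1.1, 5.7]
gripper_width: 0.124
finger_force: 43.0
10.5 tcp [0.5545 0.3276 0.3041] yaw_y 1.6918 z [ 0.006  0.003 -1.   ] q [ 0.47  0.29  1.51  0.    1.34 -1.23] F [1.8 1.1 5.7] w 0.124 ff 43.02083194255829
```

View pics/op1.png

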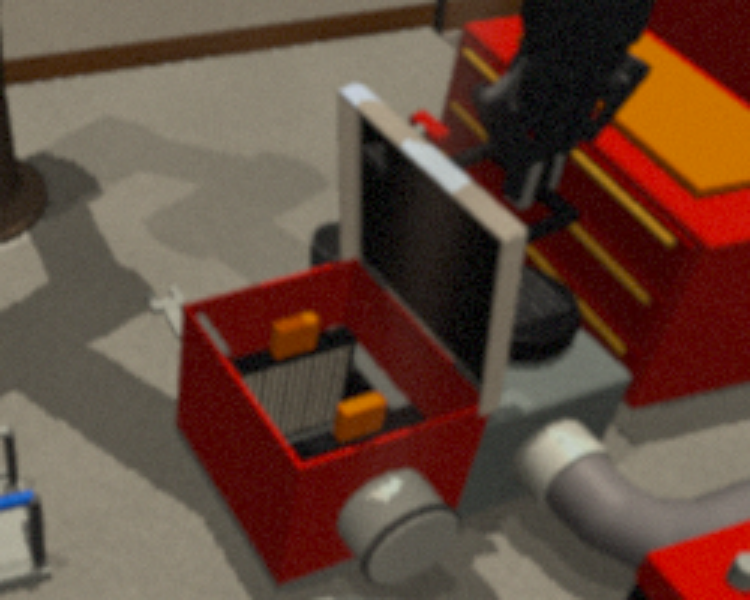

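The panel is about upright, with two orange tabs visible at crop (296,335) and (360,416). I continue to the stop.

```bash
python3 -m crank '[[-0.0018,0.0156,-0.0026,0],[-0.0017,0.0153,-0.0042,0],[-0.0017,0.0148,-0.0057,0],[-0.0016,0.0142,-0.0071,0],[-0.0015,0.0135,-0.0085,0],[0,0,0,0],[0,0.003,-0.002,0],[0,0,0,0]]'  | egrep 'pos|force|wid'
python3 -m crank '[[0,0,0,0],[0,0,0,0],[0,0,0,0],[0,0,0.03,0],[0,0,0.03,0],[0,0,0.03,0],[0,-0.03,0.02,0],[0,-0.05,0,0],[-0.02,-0.05,0,0],[-0.04,-0.05,0,0],[-0.05,-0.05,0,0],[-0.05,-0.05,0,0],[-0.05,-0.05,0,0],[0,-0.05,0,0],[0,-0.05,0,0],[0,0,0,0],[0,0,0,0]]' 60  >/dev/null
python3 st.py
cat > tabs.py <<'E'
from h import *
s=cam("scene");c=cam("top")
def bl(cc,box):
    m=mask(cc,(8,170,110),(20,255,255));z=np.zeros_like(m);z[box[1]:box[3],box[0]:box[2]]=m[box[1]:box[3],box[0]:box[2]]
    return blobs(z,8)
A=bl(s,(60,100,450,300));B=bl(c,(215,150,490,250))
print(A);print(B)
for a in A:
  for b in B:
    (o1,d1),(o2,d2)=ray(s,*a[0]),ray(c,*b[0])
    t=np.linalg.lstsq(np.c_[d1,-d2],o2-o1,rcond=None)[0];p,q=o1+d1*t[0],o2+d2*t[1]
    if np.linalg.norm(p-q)<.02: print(((p+q)/2).round(4),np.linalg.norm(p-q).round(4))
E
python3 tabs.py
python3 - <<'E'
from h import *
a=cam("scene");save(a,"a.png",(290,60,490,250),2);b=cam("top");save(b,"b.png",(180,140,305,260),3)
a=cv2.imread("pics/a.png");b=cv2.imread("pics/b.png")
h=max(a.shape[0],b.shape[0]);f=lambda i:cv2.copyMakeBorder(i,0,h-i.shape[0],0,0,0)
cv2.imwrite("pics/op2.png",np.hstack([f(a),f(b)]))
E
```

```text
ee_pos: [0.5467, 0.3967, 0.2753]
force: [-0.1, -18.0, 17.7]
gripper_width: 0.123
finger_force: 46.2
13.05 tcp [0.3882 0.0306 0.3801] yaw_y 1.6879 z [-0.003  0.002 -1.   ] q [-0.04 -0.28  1.94  0.    1.49 -1.72] F [ 0.2  0.1 -0.6] w 0.601 ff 0.0
[(array([368.8, 167.9]), [361, 163, 16, 13, 111]), (array([390., 195.]), [382, 191, 16, 10, 98]), (array([388.9, 201.7]), [386, 200, 7, 4, 10])]
[]
```

View pics/op2.png

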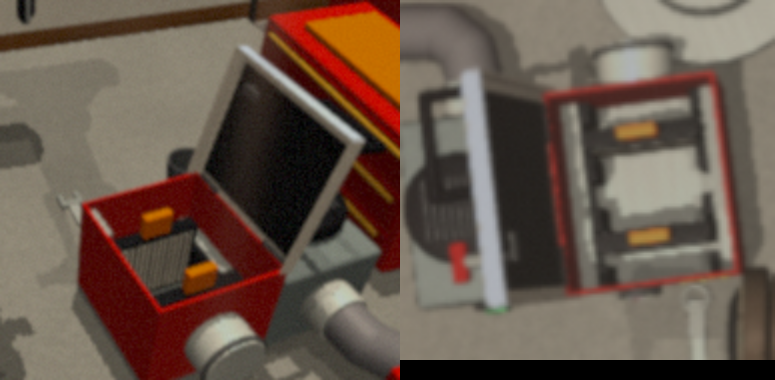

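Two cassettes stand in the outer slots, with tabs at about top pixels (258.7,183.3) and (263.3,219). The panel is fully back.

```bash
python3 - <<'E'
from h import *
c=cam("top");s=cam("scene")
m=mask(c,(8,90,90),(28,255,255));m[:, :240]=0;m[:,285:]=0;m[:165]=0;m[232:]=0
for ce,st in blobs(m,8):
    p=onz(c,*ce,.149);print(ce,st,p.round(4),proj(s,(p[0],p[1],.133)).round(1))
E
```

```text
[258.2 183.2] [251, 180, 15, 7, 82] [0.5725 0.221  0.149 ] [389.3 198.4]
[262.7 218.3] [256, 215, 14, 7, 82] [0.4687 0.2091 0.149 ] [367.5 171.4]
```

```bash
python3 -m crank '[[0.0205,0.0212,0,0],[0.0205,0.0212,0,0],[0.0205,0.0212,0,0],[0.0205,0.0212,0,0],[0.0205,0.0212,0,0],[0.0205,0.0212,0,0],[0.0205,0.0212,0,0],[0.0205,0.0212,0,0],[0.0205,0.0212,0,0],[0,0,-0.05,0],[0,0,-0.05,0],[0,0,-0.05,0],[0,0,-0.04,0],[0,0,-0.03,0],[0,0,-0.025,0],[0,0,0,0],[0,0,0,0],[0,0,0,0]]' 80 80 >/dev/null
python3 st.py
```

```text
15.15 tcp [0.5747 0.2225 0.1383] yaw_y 1.692 z [ 0.003  0.001 -1.   ] q [ 0.3   0.39  1.73  0.    1.02 -1.39] F [ 0.3 -1.   0.9] w 0.796 ff 0.0
```

```bash
python3 -m crank '[[-0.002,-0.001,-0.012,0],[0,0,-0.011,0],[0,0,0,0],[0,0,0,0]]' | egrep 'pos|force'
python3 -m crank '[[0,0,0,0],[0,0,0,0],[0,0,0,0],[0,0,0,0],[0,0,0,0],[0,0,0,0],[0,0,0,0],[0,0,0,0]]' 0 100 | tail -3
python3 -m crank '[[0,0,0.01,0],[0,0,0.02,0],[0,0,0.02,0],[0,0,0,0],[0,0,0,0]]' | tail -5
python3 st.py
```

```text
ee_pos: [0.5708, 0.2201, 0.1127]
force: [-0.2, -0.2, 0.7]
finger_force: 0.0
force: [-1.7, 1.0, 5.6]
gripper_width: 0.45
finger_force: 102.9
ee_pos: [0.5712, 0.2203, 0.1632]
tool_rot: [-0.06, 0.998, -0.0, 0.0]
force: [0.8, -0.5, -3.4]
gripper_width: 0.456
finger_force: 102.5
16.85 tcp [0.5712 0.2203 0.1632] yaw_y 1.691 z [ 0.  0. -1.] q [ 0.3   0.35  1.72 -0.    1.07 -1.39] F [ 0.8 -0.5 -3.4] w 0.456 ff 102.53067714278586
```

```bash
python3 -m crank '[[0,0,0.02,0],[0,0,0.025,0],[0,0,0.025,0],[0,0,0.025,0],[0,0,0.025,0],[0,0,0.02,0],[0,0,0,0],[0,0,0,0]]' | egrep 'pos|force|wid'
```

```text
ee_pos: [0.5706, 0.2201, 0.3015]
force: [1.4, -0.5, -3.5]
gripper_width: 0.45
finger_force: 103.6
```

```bash
python3 -m crank '[[-0.002,-0.01,0,-0.006],[-0.003,-0.02,0,-0.006],[-0.005,-0.03,0,-0.007],[-0.005,-0.03,0,-0.007],[-0.005,-0.03,0,-0.007],[-0.005,-0.03,0,-0.007],[-0.005,-0.03,0,-0.007],[-0.005,-0.03,0,-0.007],[-0.005,-0.03,0,-0.007],[-0.005,-0.03,0,-0.007],[-0.005,-0.03,0,-0.007],[-0.005,-0.03,0,-0.007],[-0.005,-0.03,0,-0.007],[-0.005,-0.03,0,-0.007],[-0.005,-0.03,0,-0.007],[-0.005,-0.03,0,-0.004],[-0.005,-0.02,0,0],[-0.004,-0.015,0,0],[0,0,0,0],[0,0,0,0]]' | egrep 'pos|force|wid'
python3 st.py
python3 - <<'E'
from h import *
c=cam("scene");save(c,"tr1.png",(60,80,380,320),2)
E
```

```text
ee_pos: [0.4867, -0.2641, 0.3023]
force: [0.0, 0.2, -2.7]
gripper_width: 0.454
finger_force: 103.4
19.65 tcp [ 0.4867 -0.2641  0.3023] yaw_y 1.5831 z [-0.001  0.002 -1.   ] q [-0.58  0.11  1.72  0.    1.31 -2.16] F [ 0.   0.2 -2.7] w 0.454 ff 103.42554887960432
```

View pics/tr1.png

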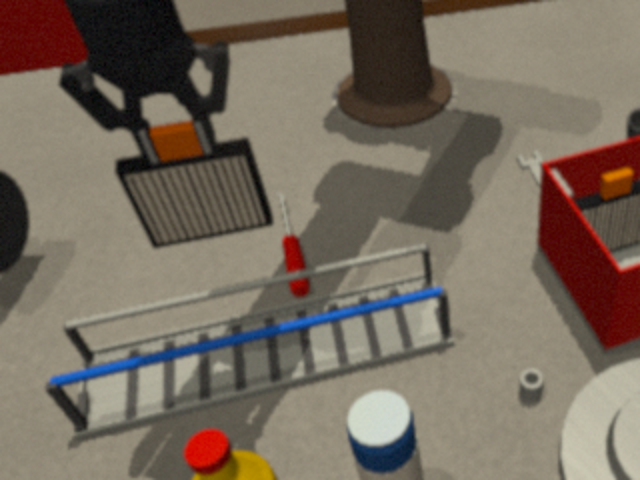

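```bash
python3 -m crank '[[0.005,0.01,0,0],[0,0,-0.03,0],[0,0,-0.04,0],[0,0,-0.04,0],[0,0,-0.03,0],[0,0,-0.02,0],[0,0,-0.015,0],[0,0,-0.01,0],[0,0,-0.006,0],[0,0,0,0],[0,0,0,0]]' | egrep 'pos|force|wid'
python3 -m crank '[[0,0,-0.002,0],[0,0,-0.002,0],[0,0,0,0]]' | egrep 'pos|force|wid'
```

```text
ee_pos: [0.4932, -0.255, 0.1133]
force: [-0.1, -0.2, -3.6]
gripper_width: 0.452
finger_force: 103.5
ee_pos: [0.4923, -0.2547, 0.1084]
force: [-0.5, 0.6, -3.3]
gripper_width: 0.452
finger_force: 103.5
```

```bash
python3 -m crank '[[0,0,-0.002,0],[0,0,-0.002,0],[0,0,0,0]]' | egrep 'pos|force|wid'
python3 - <<'E'
from h import *
c=cam("scene");save(c,"tr2.png",(60,110,300,310),3)
E
```

```text
ee_pos: [0.4932, -0.2549, 0.108]
force: [-4.5, 3.9, 15.8]
gripper_width: 0.453
finger_force: 107.9
```

View pics/tr2.png

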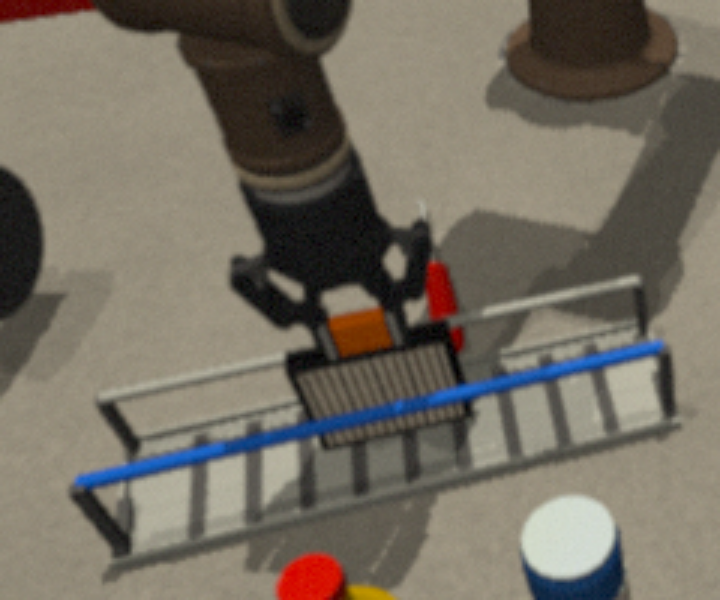

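It stands on the tray base, square to the rail, between guard and rail. I soften the grip and tip it back.

```bash
python3 -m crank '[[0,0,0,0],[0,0,0,0],[0,0,0,0]]' 0 20 | egrep 'pos|force|wid'
python3 -m crank '[[0.005,0,0,0],[0.005,0,0,0],[0.005,0,0,0],[0.005,0,-0.0005,0],[0,0,0,0]]' | egrep 'pos|force|wid'
python3 - <<'E'
from h import *
c=cam("scene");save(c,"tr3.png",(120,150,260,290),4)
E
```

```text
ee_pos: [0.4931, -0.2549, 0.108]
force: [-4.6, 3.8, 15.1]
gripper_width: 0.448
finger_force: 107.7
ee_pos: [0.5133, -0.2551, 0.1079]
force: [-4.6, 3.6, 17.2]
gripper_width: 0.45
finger_force: 116.5
```

View pics/tr3.png

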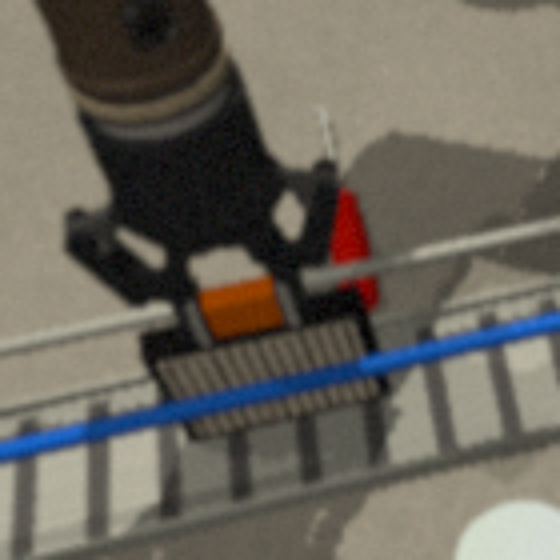

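The grip did not back off, so the cassette slid 20 mm upright. I'll take it back, release it, and push the tab over from behind with shut fingers.

```bash
python3 -m crank '[[0,0,0.004,0],[-0.007,0,0,0],[-0.008,0,0,0],[-0.007,0,0,0],[0,0,-0.002,0],[0,0,-0.001,0],[0,0,0,0],[0,0,0,0]]' | egrep 'pos|force|wid'
python3 -m crank '[[0,0,0,0],[0,0,0,0],[0,0,0,0],[0,0,0,0],[0,0,0.02,0],[0,0,0.03,0],[0,0,0.03,0],[0,0,0,0]]' 70 | egrep 'pos|force|wid'
python3 -m crank '[[-0.015,0,0,0],[-0.025,0,0,0],[0,0,0,0],[0,0,0,0],[0,0,0,0],[0,0,0,0]]' 0 | egrep 'pos|force|wid'
python3 -m crank '[[0,0,-0.02,0],[0,0,-0.02,0],[0,0,-0.02,0],[0,0,0,0],[0,0,0,0]]' | egrep 'pos|force|wid'
python3 - <<'E'
from h import *
c=cam("scene");save(c,"tr4.png",(120,150,260,290),4)
E
```

```text
ee_pos: [0.4909, -0.2552, 0.108]
force: [-2.3, 2.8, 15.3]
gripper_width: 0.451
finger_force: 116.3
ee_pos: [0.4931, -0.2564, 0.1891]
force: [1.2, 0.2, 0.6]
gripper_width: 0.701
finger_force: 0.0
ee_pos: [0.451, -0.2547, 0.1846]
force: [-1.6, 0.0, 0.3]
gripper_width: 0.002
finger_force: 0.0
ee_pos: [0.4506, -0.2545, 0.1246]
force: [-0.2, -0.2, 0.3]
gripper_width: -0.0
finger_force: 0.0
```

View pics/tr4.png

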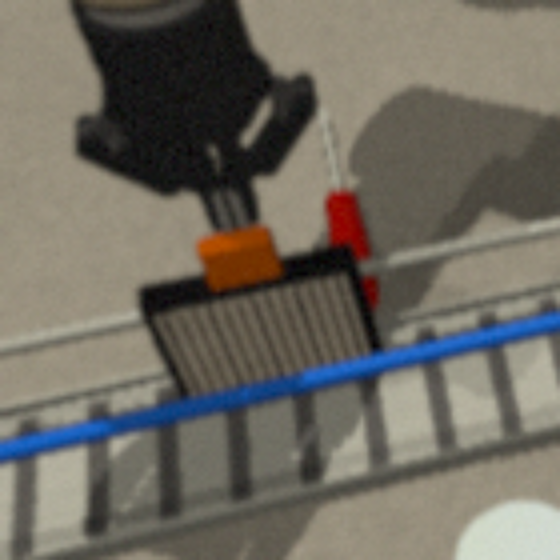

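```bash
python3 - <<'E'
from h import *
s=cam("scene");m=mask(s,(8,170,90),(20,255,255));m[:, :120]=0;m[:,260:]=0;m[:150]=0;m[290:]=0
for ce,st in blobs(m,20): print(ce,st,[onz(s,*ce,z).round(4) for z in(.115,.125,.135)])
print(proj(s,(.4915,-.255,.125)),proj(s,(.4815,-.255,.125)))
print([onz(s,u,v,.109).round(4) for u,v in((156,224),(208,213))])
E
```

```text
[179.2 213.2] [169, 206, 21, 16, 233] [array([ 0.4631, -0.2579,  0.115 ]), array([ 0.4731, -0.2559,  0.125 ]), array([ 0.483 , -0.2539,  0.135 ])]
[179.99205885 218.98323797] [179.78448017 215.77785768]
[array([ 0.4762, -0.3104,  0.109 ]), array([ 0.4754, -0.1951,  0.109 ])]
```

The tab has ended about 15 mm nearer the guard, at x≈.475. That would lean too far, so I regrasp and set it back before tipping.

```bash
python3 -m crank '[[0,0,0.02,0],[0,0,0.03,0],[0,0,0.02,0],[0.012,0,0,0],[0.014,0,0,0],[0,0,0,0],[0,0,0,0],[0,0,-0.03,0],[0,0,-0.03,0],[0,0,-0.021,0],[0,0,0,0],[0,0,0,0]]' 75 | egrep 'pos|force|wid'
python3 -m crank '[[0,0,0,0],[0,0,0,0],[0,0,0,0],[0,0,0,0],[0,0,0,0],[0,0,0,0]]' 0 60 | egrep 'pos|force|wid'
python3 -m crank '[[0,0,0.004,0],[0,0,0.004,0],[0,0,0,0],[0,0,0,0]]' | egrep 'pos|force|wid'
python3 - <<'E'
from h import *
c=cam("scene");save(c,"tr5.png",(120,150,260,290),4)
E
```

```text
ee_pos: [0.4755, -0.2542, 0.1129]
force: [0.3, 0.2, 0.7]
gripper_width: 0.75
finger_force: 0.0
ee_pos: [0.4778, -0.2558, 0.1155]
force: [0.6, -0.9, 6.5]
gripper_width: 0.454
finger_force: 61.4
ee_pos: [0.4757, -0.2541, 0.1211]
force: [0.5, 0.4, -2.9]
gripper_width: 0.455
finger_force: 60.6
```

View pics/tr5.png

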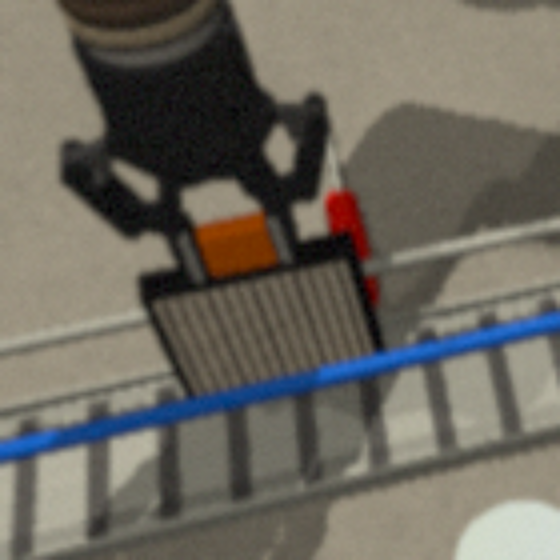

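```bash
python3 -m crank '[[0.006,0,0,0],[0.006,0,0,0],[0.006,0,0,0],[0,0,0,0],[0,0,-0.003,0],[0,0,-0.003,0],[0,0,-0.001,0],[0,0,0,0],[0,0,0,0]]' | egrep 'pos|force|wid'

```

```text
ee_pos: [0.4945, -0.2545, 0.1155]
force: [-0.9, 1.7, 4.3]
gripper_width: 0.454
finger_force: 61.3
```

```bash
cat > tb.py <<'E'
from h import *
s=cam("scene");m=mask(s,(8,170,90),(20,255,255));m[:, :90]=0;m[:,300:]=0;m[:150]=0;m[290:]=0
for ce,st in blobs(m,20): print(ce,st,onz(s,*ce,.13).round(4))
E
python3 tb.py
python3 -m crank '[[0,0,0,0],[0,0,0,0],[0,0,0,0],[0,0,0,0]]' 75 | egrep 'pos|force|wid'
python3 tb.py
python3 -m crank '[[0,0,0.02,0],[0,0,0.03,0],[0,0,0.03,0],[0,0,0,0]]' | egrep 'pos|force|wid'
python3 tb.py
```

```text
[179.5 218.5] [170, 211, 20, 16, 220] [ 0.4946 -0.255   0.13  ]
ee_pos: [0.4943, -0.2548, 0.1145]
force: [0.1, 0.3, -0.5]
gripper_width: 0.75
finger_force: 0.0
[180.1 218.5] [170, 211, 21, 16, 234] [ 0.4949 -0.2537  0.13  ]
ee_pos: [0.4976, -0.2567, 0.1998]
force: [1.1, -1.5, 1.1]
gripper_width: 0.753
finger_force: 0.0
[180.1 218.4] [170, 211, 21, 16, 228] [ 0.4946 -0.2537  0.13  ]
```

```bash
python3 -m crank '[[-0.015,0,0,0],[-0.027,0,0,0],[0,0,0,0],[0,0,0,0],[0,0,0,0],[0,0,-0.02,0],[0,0,-0.03,0],[0,0,-0.02,0],[0,0,0,0],[0,0,0,0]]' 0 | egrep 'pos|force|wid'
python3 tb.py
python3 -m crank '[[0.007,0,0,0],[0.007,0,0,0],[0.006,0,0,0],[0.004,0,0,0],[0.004,0,0,0],[0.004,0,0,0],[0.004,0,0,0],[0,0,0,0]]' | egrep 'pos|force'
python3 tb.py
python3 -m crank '[[0.004,0,0,0],[0.004,0,0,0],[0.004,0,0,0],[0.004,0,0,0],[0.004,0,0,0],[0.004,0,0,0],[0.004,0,0,0],[0,0,0,0],[0,0,0,0]]' | egrep 'pos|force'
python3 tb.py
```

```text
ee_pos: [0.4528, -0.2546, 0.1246]
force: [0.3, -0.2, 0.6]
gripper_width: -0.005
finger_force: 0.0
[180.1 218.5] [170, 211, 21, 16, 233] [ 0.4949 -0.2537  0.13  ]
ee_pos: [0.4889, -0.2547, 0.1248]
force: [-0.9, 0.1, 0.1]
finger_force: 0.0
[180.5 225.5] [171, 219, 20, 14, 211] [ 0.5161 -0.2538  0.13  ]
ee_pos: [0.5163, -0.2546, 0.1247]
force: [1.2, -0.4, 0.5]
finger_force: 0.0
[181.6 237.1] [172, 232, 20, 11, 150] [ 0.5498 -0.2531  0.13  ]
```

```bash
python3 -m crank '[[-0.015,0,0,0],[-0.015,0,0.01,0],[0,0,0.04,0],[0,0,0.05,0],[0,0,0.05,0],[0,0,0.03,0]]' 80 80 >/dev/null
python3 -m crank '[[0,0.015,0,0],[-0.001,0.025,0,0.007],[-0.001,0.03,0,0.007],[-0.001,0.03,0,0.007],[-0.001,0.03,0,0.007],[-0.001,0.03,0,0.007],[-0.001,0.03,0,0.007],[-0.001,0.03,0,0.007],[-0.001,0.03,0,0.007],[-0.001,0.03,0,0.007],[-0.001,0.03,0,0.007],[-0.001,0.03,0,0.007],[-0.001,0.03,0,0.007],[-0.001,0.03,0,0.007],[-0.001,0.03,0,0.007],[-0.001,0.03,0,0.007],[-0.001,0.02,0,0.002],[-0.001,0.01,0,0],[0,0,0,0],[0,0,0,0]]' >/dev/null
python3 st.py
python3 - <<'E'
from h import *
a=cam("scene");save(a,"a.png",(80,180,400,310),2);b=cam("top");save(b,"b.png",(230,150,490,260),2.45)
a=cv2.imread("pics/a.png");b=cv2.imread("pics/b.png")[:, :640]
w=max(a.shape[1],b.shape[1]);f=lambda i:cv2.copyMakeBorder(i,0,0,0,w-i.shape[1],0)
cv2.imwrite("pics/lean.png",np.vstack([f(a),f(b)]))
s=a
E
python3 tb.py
```

```text
34.65 tcp [0.4689 0.2347 0.3041] yaw_y 1.6911 z [-0.001 -0.001 -1.   ] q [ 0.38  0.05  1.79 -0.    1.31 -1.31] F [0.2 0.7 0.5] w 0.804 ff 0.0
[181.4 236.6] [172, 232, 20, 10, 141] [ 0.5483 -0.2535  0.13  ]
```

View pics/lean.png

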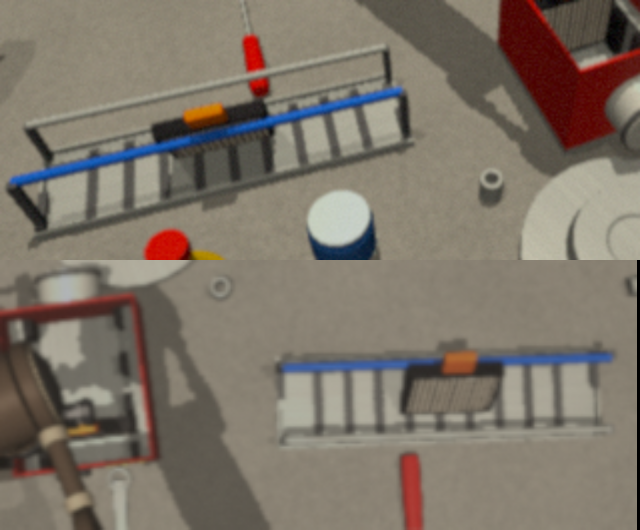

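The first cassette leans on the rail, tab over it at (460,362) in the lower half, and the tray is otherwise clear. Now I fetch the second cassette.

```bash
python3 -m crank '[[0,-0.012,0,0],[0,-0.013,0,0],[0,0,-0.03,0],[0,0,-0.04,0],[0,0,-0.04,0],[0,0,-0.04,0],[0,0,-0.02,0],[0,0,-0.01,0],[0,0,-0.007,0],[0,0,0,0],[0,0,0,0]]' | egrep 'pos|force'
python3 -m crank '[[0,0,0,0],[0,0,0,0],[0,0,0,0],[0,0,0,0],[0,0,0,0],[0,0,0,0],[0,0,0,0],[0,0,0,0]]' 0 100 | egrep 'pos|force|wid'
python3 -m crank '[[0,0,0.01,0],[0,0,0.02,0],[0,0,0.02,0],[0,0,0.02,0],[0,0,0.025,0],[0,0,0.025,0],[0,0,0.025,0],[0,0,0.025,0],[0,0,0.015,0],[0,0,0,0],[0,0,0,0]]' | egrep 'pos|force|wid'
```

```text
ee_pos: [0.4706, 0.2105, 0.1191]
force: [1.3, 0.3, 0.1]
finger_force: 0.0
ee_pos: [0.4705, 0.2105, 0.1193]
force: [-0.1, -1.6, 6.4]
gripper_width: 0.449
finger_force: 100.2
ee_pos: [0.4687, 0.2102, 0.3019]
force: [-0.9, -0.2, -3.3]
gripper_width: 0.451
finger_force: 100.9
```

```bash
python3 -m crank '[[0.001,-0.012,0,-0.007],[0.001,-0.02,0,-0.007],[0.002,-0.025,0,-0.007],[0.002,-0.025,0,-0.007],[0.002,-0.025,0,-0.007],[0.002,-0.025,0,-0.007],[0.002,-0.025,0,-0.007],[0.002,-0.025,0,-0.007],[0.002,-0.025,0,-0.007],[0.002,-0.025,0,-0.007],[0.002,-0.025,0,-0.007],[0.002,-0.025,0,-0.007],[0.001,-0.02,0,-0.007],[0.001,-0.015,0,-0.007],[0,-0.005,0,-0.009],[0,0,0,0],[0,0,0,0],[0,0,0,0]]' | egrep 'pos|force|wid'
python3 st.py; python3 tb.py
```

```text
ee_pos: [0.4932, -0.1108, 0.3027]
force: [-0.9, -0.8, -3.1]
gripper_width: 0.451
finger_force: 100.9
39.6 tcp [ 0.4932 -0.1108  0.3027] yaw_y 1.585 z [-0.     0.001 -1.   ] q [-0.31  0.01  1.83  0.    1.3  -1.89] F [-0.9 -0.8 -3.1] w 0.451 ff 100.88271260261536
[181.7 236.9] [172, 232, 20, 11, 153] [ 0.5493 -0.2529  0.13  ]
```

```bash
python3 -m crank '[[0,0,-0.03,0],[0,0,-0.04,0],[0,0,-0.04,0],[0,0,-0.03,0],[0,0,-0.02,0],[0,0,-0.015,0],[0,0,-0.01,0],[0,0,0,0],[0,0,0,0]]' | egrep 'pos|force|wid'
python3 -m crank '[[0,0,-0.002,0],[0,0,-0.002,0],[0,0,0,0],[0,0,0,0]]' | egrep 'pos|force|wid'
```

```text
ee_pos: [0.494, -0.1116, 0.1184]
force: [0.4, -0.6, -2.5]
gripper_width: 0.445
finger_force: 101.0
ee_pos: [0.4935, -0.1117, 0.114]
force: [0.5, -0.6, -2.6]
gripper_width: 0.448
finger_force: 101.0
```

```bash
python3 -m crank '[[0,0,-0.0015,0],[0,0,-0.0015,0],[0,0,0,0],[0,0,0,0]]' | egrep 'pos|force|wid'; python3 tb.py
```

```text
ee_pos: [0.4937, -0.1118, 0.1113]
force: [-1.0, -0.8, 2.0]
gripper_width: 0.446
finger_force: 101.4
[243.9 205.9] [235, 199, 18, 15, 209] [ 0.4967 -0.1119  0.13  ]
[181.6 237. ] [172, 232, 20, 11, 157] [ 0.5495 -0.2531  0.13  ]
```

Contact. Release and push it back as before.

```bash
python3 -m crank '[[0,0,0,0],[0,0,0,0],[0,0,0,0],[0,0,0,0],[0,0,0.02,0],[0,0,0.03,0],[0,0,0.03,0],[0,0,0,0],[0,0,0,0]]' 75 | egrep 'pos|force|wid'
python3 tb.py
python3 -m crank '[[-0.015,0,0,0],[-0.027,0,0,0],[0,0,0,0],[0,0,0,0],[0,0,0,0],[0,0,-0.02,0],[0,0,-0.03,0],[0,0,-0.017,0],[0,0,0,0],[0,0,0,0]]' 0 | egrep 'pos|force|wid'
python3 tb.py
```

```text
ee_pos: [0.4938, -0.1118, 0.1914]
force: [-0.4, 0.2, -0.3]
gripper_width: 0.752
finger_force: 0.0
[243.6 206.1] [235, 199, 18, 16, 214] [ 0.4972 -0.1127  0.13  ]
[181.6 237. ] [172, 232, 20, 11, 157] [ 0.5495 -0.2531  0.13  ]
ee_pos: [0.4518, -0.1117, 0.1237]
force: [-0.2, -0.1, 0.3]
gripper_width: -0.001
finger_force: 0.0
[243.6 206.1] [235, 199, 18, 16, 215] [ 0.4972 -0.1127  0.13  ]
[181.7 237. ] [172, 232, 20, 11, 155] [ 0.5495 -0.2529  0.13  ]
```

```bash
python3 -m crank '[[0.007,0,0,0],[0.007,0,0,0],[0.006,0,0,0],[0.004,0,0,0],[0.004,0,0,0],[0.004,0,0,0],[0.004,0,0,0],[0.004,0,0,0],[0.004,0,0,0],[0.004,0,0,0],[0.004,0,0,0],[0.004,0,0,0],[0.004,0,0,0],[0.004,0,0,0],[0,0,0,0],[0,0,0,0]]' | egrep 'pos|force'
python3 tb.py
python3 -m crank '[[-0.015,0,0,0],[-0.015,0,0.01,0],[0,0,0.05,0],[0,0,0.05,0],[0,0,0.05,0],[0,0,0.05,0],[0,0,0.05,0],[0.004,0.03,0.02,0.01],[0.004,0.03,0,0.01],[0.004,0.03,0,0.01],[0.004,0.03,0,0.01],[0.004,0.03,0,0.01],[0.004,0.03,0,0.01],[0.004,0.03,0,0.01],[0.004,0.03,0,0.01],[0.004,0.03,0,0.01],[0.004,0.03,0,0.01],[0.005,0.03,0,0.005],[0.005,0.03,0,0],[0,0,0,0]]' 60 60 >/dev/null
python3 st.py; python3 tb.py
```

```text
ee_pos: [0.5153, -0.1116, 0.1237]
force: [-0.5, -1.0, -0.2]
finger_force: 0.0
[247.4 221.3] [239, 216, 18, 12, 154] [ 0.5455 -0.1121  0.13  ]
[181.7 237. ] [172, 232, 20, 11, 158] [ 0.5495 -0.2529  0.13  ]
47.05 tcp [0.535  0.2514 0.403 ] yaw_y 1.6926 z [-0.001  0.001 -1.   ] q [ 0.36  0.14  1.5   0.    1.51 -1.33] F [-0.  -0.8  0.6] w 0.595 ff 0.0
[247.4 221.2] [239, 216, 18, 12, 138] [ 0.5452 -0.1121  0.13  ]
[181.5 236.6] [172, 232, 20, 10, 143] [ 0.5483 -0.2533  0.13  ]
```

```bash
python3 -m crank '[[0.004,0.035,0,0],[0.004,0.035,0,0],[0.004,0.04,0,0],[0,0.035,0,0],[0,0,0,0],[0,0,0,0],[0,0,-0.03,0],[0,0,-0.03,0],[0,0,0,0]]' 32 60 | egrep 'pos|force'
python3 - <<'E'
from h import *
c=cam("top")
# free edge / handle check
m=mask(c,(0,140,80),(8,255,255))|mask(c,(172,140,80),(180,255,255));z=np.zeros_like(m);z[195:240,180:235]=m[195:240,180:235]
print(blobs(z,8))
E
```

```text
ee_pos: [0.5453, 0.3897, 0.3384]
force: [-1.2, -0.4, -0.8]
finger_force: 0.0
[(array([232.4, 207.6]), [230, 195, 5, 27, 56])]
```

```bash
python3 -m crank '[[0.001,0.005,-0.015,0],[0,0,-0.015,0],[0,0,0,0]]' | egrep 'pos|force'
python3 -m crank '[[0,0,-0.015,0],[0,0,-0.01,0],[0,0,-0.008,0],[0,0,0,0],[0,0,0,0]]' | egrep 'pos|force'
python3 -m crank '[[0,0,0,0],[0,0,0,0],[0,0,0,0],[0,0,0,0],[0,0,0,0],[0,0,0,0]]' 0 40 | egrep 'pos|force|wid'
```

```text
ee_pos: [0.5474, 0.3976, 0.3112]
force: [-0.4, 0.5, -0.5]
finger_force: 0.0
ee_pos: [0.5482, 0.3983, 0.2802]
force: [0.3, -0.2, 0.0]
finger_force: 0.0
ee_pos: [0.5484, 0.3968, 0.2805]
force: [0.6, -4.9, -2.3]
gripper_width: 0.119
finger_force: 39.0
```

```bash
python3 -m crank '[[0.0015,-0.0135,0.0085,0],[0.0016,-0.0142,0.0071,0],[0.0017,-0.0148,0.0057,0],[0.0017,-0.0153,0.0042,0],[0.0018,-0.0156,0.0026,0],[0,0,0,0]]' | egrep 'pos|force|wid'
python3 -m crank '[[0.0018,-0.0158,0.0011,0],[0.0018,-0.0159,-0.0005,0],[0.0018,-0.0157,-0.002,0],[0.0017,-0.0155,-0.0036,0],[0.0017,-0.015,-0.0051,0],[0,0,0,0]]' | egrep 'pos|force|wid'
python3 -m crank '[[0.0016,-0.0145,-0.0065,0],[0.0016,-0.0138,-0.0079,0],[0.0015,-0.0129,-0.0092,0],[0.0013,-0.012,-0.0105,0],[0.0012,-0.0109,-0.0116,0],[0,0,0,0]]'  | egrep 'pos|force|wid'
```

```text
ee_pos: [0.5567, 0.3218, 0.3105]
force: [-2.9, -1.8, -1.2]
gripper_width: 0.122
finger_force: 39.9
ee_pos: [0.5652, 0.2443, 0.3008]
force: [-3.9, -4.4, 3.8]
gripper_width: 0.112
finger_force: 40.2
ee_pos: [0.5724, 0.1806, 0.252]
force: [-1.1, -3.6, -2.5]
gripper_width: 0.12
finger_force: 41.3
```

```bash
python3 -m crank '[[0.0011,-0.0097,-0.0126,0],[0.001,-0.0085,-0.0135,0],[0.0008,-0.0071,-0.0143,0],[0.0006,-0.0057,-0.0149,0],[0,0,0,0],[0,0,0,0]]' | egrep 'pos|force|wid'
python3 -m crank '[[0,0,-0.002,0],[0,0,-0.002,0],[0,0,0,0],[0,0,0,0]]' | egrep 'pos|force|wid'
```

```text
ee_pos: [0.5758, 0.1516, 0.197]
force: [-2.0, -1.9, -2.8]
gripper_width: 0.118
finger_force: 43.4
ee_pos: [0.5759, 0.1516, 0.1969]
force: [-8.2, -3.1, 11.4]
gripper_width: 0.118
finger_force: 45.0
```

```bash
python3 -m crank '[[0,0,0,0],[0,0,0,0],[0,0,0,0],[0,0,0.03,0],[0,0,0.03,0],[0,0,0.028,0],[0,0,0,0],[-0.03,0.002,0,0],[-0.04,0,0,0],[-0.04,0,0,0],[0,0,0,0],[0,0,0,0]]' 45 50 | egrep 'pos|force|wid'
python3 - <<'E'
from h import *
s=cam("scene")
m=mask(s,(0,140,90),(8,255,255))|mask(s,(172,140,90),(180,255,255));z=np.zeros_like(m);z[140:168,335:362]=m[140:168,335:362]
for b in blobs(z,8): print(b,onz(s,*b[0],.1965))
print(proj(s,(.4667,.153,.1965)))
E
```

```text
ee_pos: [0.4656, 0.1541, 0.281]
force: [-0.6, 0.7, -0.1]
gripper_width: 0.449
finger_force: 0.0
(array([348.7, 153.8]), [345, 149, 8, 12, 51]) [0.46118934 0.15523662 0.1965    ]
[348.64731074 155.3537941 ]
```

```bash
python3 -m crank '[[0,0,-0.03,0],[0,0,-0.03,0],[0,0,-0.03,0],[0,0,-0.01,0],[0,0,0,0],[0,0,0,0]]' | egrep 'pos|force|wid'
python3 -m crank '[[0,0,0,0],[0,0,0,0],[0,0,0,0],[0,0,0,0],[0,0,0,0],[0,0,0,0],[0,0,0,0]]' 0 50 | egrep 'pos|force|wid'
```

```text
ee_pos: [0.4677, 0.1542, 0.1827]
force: [0.8, 0.3, 0.2]
gripper_width: 0.45
finger_force: 0.0
ee_pos: [0.4678, 0.1531, 0.1837]
force: [1.0, -5.9, 5.5]
gripper_width: 0.123
finger_force: 51.4
```

```bash
python3 -m crank '[[0,0,0,-0.1],[0,0,0,-0.1],[0,0,0,-0.1],[0,0,0,-0.1],[0,0,0,-0.1],[0,0,0,-0.1],[0,0,0,-0.1],[0,0,0,-0.1],[0,0,0,-0.1],[0,0,0,-0.1],[0,0,0,-0.1],[0,0,0,-0.1],[0,0,0,-0.1],[0,0,0,-0.1],[0,0,0,-0.1],[0,0,0,-0.09],[0,0,0,0],[0,0,0,0],[0,0,0,0]]' >/dev/null
python3 st.py; python3 -c "
from h import *
print(np.round(robot.sense()['torque'],2))"
```

```text
56.7 tcp [0.4662 0.151  0.1837] yaw_y 0.1016 z [ 0.    -0.007 -1.   ] q [ 0.23  0.1   1.99 -0.01  1.05  0.13] F [ -3.6 -10.2  10.9] w 0.126 ff 52.07297106273472
[-1.78  0.5   0.16]
```

```bash
python3 -m crank '[[0,0,0,0],[0,0,0,0],[0,0,0,0],[0,0,0,0],[0,0,0.03,0],[0,0,0.04,0],[0,0,0.05,0],[-0.03,-0.03,0.03,0],[-0.04,-0.04,0,0],[-0.04,-0.04,0,0],[0,-0.03,0,0],[0,0,0,0],[0,0,0,0],[0,0,0,0]]' 50 | egrep 'pos|force|wid'
python3 tb.py
python3 - <<'E'
from h import *
a=cam("scene");save(a,"a.png",(80,130,430,310),2);b=cam("top");save(b,"b.png",(215,145,490,250),2.5)
a=cv2.imread("pics/a.png");b=cv2.imread("pics/b.png")[:, :700]
w=max(a.shape[1],b.shape[1]);f=lambda i:cv2.copyMakeBorder(i,0,0,0,w-i.shape[1],0)
o=np.vstack([f(a),f(b)]);print(o.shape);cv2.imwrite("pics/end.png",o[:600])
E
```

```text
ee_pos: [0.3669, 0.0251, 0.3306]
force: [1.1, -0.7, 0.2]
gripper_width: 0.499
finger_force: 0.0
[247.  220.5] [239, 216, 18, 10, 111] [ 0.5429 -0.1126  0.13  ]
[181.2 236.4] [172, 232, 20, 10, 131] [ 0.5476 -0.2538  0.13  ]
(622, 700, 3)
```

View pics/end.png

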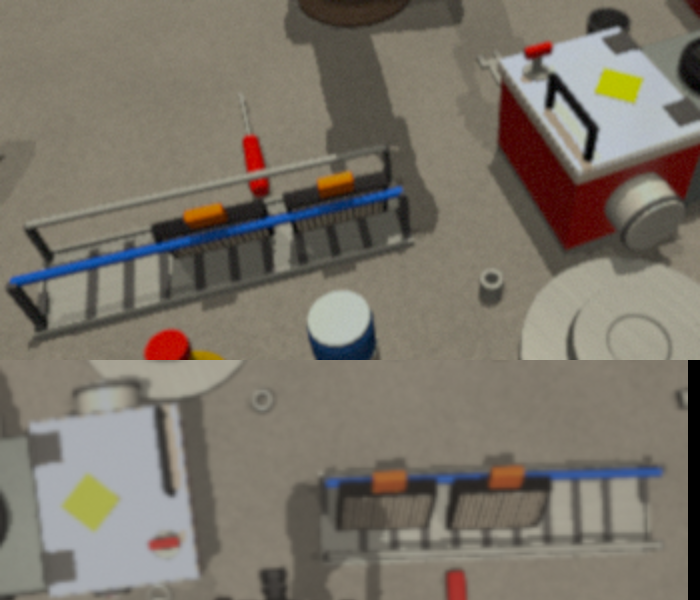

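Both cassettes lean on the rail, with tabs at (390,482) and (507,477) in the lower half. The panel is shut and the key lies in its locked direction at (164,543). The bystanders in view have not moved.

```bash
python3 -c "
from workcell import robot
print(robot.close_job())"
```

```text
the job is handed in; nothing more can be done
None
```

The job is handed in: both cassettes found in the extractor lean tab-up against the blue rail in the drip tray, and the panel is shut and locked. I did not see a verdict.

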